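Check-weigh the jar at the back of the carton

ROBOT

A 6-joint arm with a two-finger parallel gripper is mounted at the origin on the work surface. World frame = base frame: x ahead of the robot, y to its left, z up, the work surface at z = 0. Lengths are in mm, angles in rad, forces in N, time in s.
With the tool pointing down it reaches from about 350 to 775 mm from the base axis. Payload 7.3 kg.
Tool frame: the origin (TCP) lies at the very end of the fingers, on their centre line; the grasp point (between the pads) lies 19 mm behind it; z points along the fingers, y is the line along which they close (so a half turn about z gives the same grasp; the last joint's range is limited). The gripper opens to 92 mm and grips with 3 to 60 N. Pads are 19 mm wide; open, the fingers measure 130 mm over their backs; the gripper's body (75 mm by 190 mm) begins 47 mm behind the grasp point.
Start: joints at [-1.35, 0.342, 1.524, -0, 1.275, -0.146], TCP at [188.304, -490.088, 226.741] pointing down, gripper open.
Joint ranges: [-2.53, 2.53], [-0.77, 2.02], [0.04, 2.7], [-1, 4.14], [0.28, 2.66], [-3.11, 3.11]. Speed limits (rad/s): [2.57, 2.57, 3.14, 3.14, 3.14, 3.14].

INTERFACE

Orientations are given as [roll, pitch, yaw] about the fixed x, y, z axes, in that order (R = Rz(yaw) Ry(pitch) Rx(roll)).
In Python, from plant import get_obs, vision, workorder gives the robot as it stands.
- The arm moves only by the shell command python3 -m pendant 'ROWS' [OPENING]. ROWS is a JSON object of lists of equal length, an entry for each row: "dp": the shift along the tool's x, y, z in m, a list of three; "rotation": the turn, a rotation vector about the tool's x, y, z in rad, a list of three. A call has 1 to 8 rows; each row is the pose to reach, as a shift and turn from the pose commanded when the call began, along the tool's axes at that moment; what a row does not reach only later rows make up. A row lasts 1/8 s, in which the tool goes at most 62.5 mm and 10.7 degrees, less where a joint would pass 70% of its speed; a pose out of reach is approached as far as the arm can. A call with a gripper value outside its range is refused whole. OPENING is the finger opening in m, from 0 to 0.0918, set as the call begins (- or left out, the last holds). The fingers move at their own pace and stop on an object; the grip force is fixed at half the most. Time passes only in rows, so rows that repeat a pose let the fingers close. It gives the time, the measured TCP pose, the force, the opening and the grip force at its end, in the units of the state.
- get_obs(): the state, without advancing time (a new reading comes with each control period).
- vision.capture(name): name is "side" or "top" or "wrist"; returns a dict with "pixels" (384x512x3 uint8, red, green, blue), "vfov" (degrees; the focal length in pixels is half the picture's height over the tangent of half this angle, whatever the lens; pixels are square), "cx", "cy" (the principal point, pixels), "pose" (4x4, takes a point from camera to world coordinates); the wrist camera has in their place "T_tool_cam" (4x4, takes a point from camera to tool coordinates, whose origin is the TCP and whose axes are the flange's). Camera axes: x right, y up, looking along -z (the intrinsics and any distortion apply to the point x, -y, -z); pixel columns grow to the right and rows downward; lengths in mm; the calibration is good to about 2 mm. A picture is of the moment at which its call begins: read the wrist's pose just before it. There is no depth.
- workorder.close_job(): hands the job in; it is judged then, once.
The state is a dict: "time": time; "joint_positions": joint angles; "dq": joint speeds; "tau": joint torques, N m; "tool_pos": TCP position; "tcp_rot": TCP orientation; "contact_force": force on the tool from outside, world axes, zero at the start; "moment": the same for the moment, N m; "grip_width": finger opening in mm; "finger_force": force on a finger pad.
Only numpy, scipy, OpenCV 4.12 (cv2) and the standard library are available. Lean on these libraries where they do the work, as an engineer would, in place of code of your own. Each camera call takes 0.05 s, during which the arm holds its last target. There are 200 camera calls.

TASK

Check-weigh the low white-lidded jar that is boxed in at the back of the carton: first lift out all three tall jars and stand them on the green mat, then stand the white-lidded jar in the middle of the scale's platform and leave it there. Only then put the three tall jars back in the carton, each upright exactly where it stood at the start. Do not tip any jar, and leave the tape roll, the spare lid and the blue box as they are.

Things in the scene. Friction and masses are not known exactly. Their poses are not given: they have to be found in the camera images.
- jar_black: tall round jar, 56 mm diameter, 110 mm high, about 0.28 kg; black lid, red body with a black band. Loose, stands upright in the carton on one of the three places round the white-lidded jar. Straight-sided, so it can be gripped anywhere in its upper part. Origin: centre of its underside, z up along the jar.
- jar_brown: tall round jar, 56 mm diameter, 110 mm high, about 0.28 kg; dark brown lid, white body. Loose, stands upright in the carton on one of the three places round the white-lidded jar. Straight-sided, so it can be gripped anywhere in its upper part. Origin: centre of its underside, z up along the jar.
- jar_red: tall round jar, 56 mm diameter, 110 mm high, about 0.28 kg; red lid, grey body with a white band. Loose, stands upright in the carton on one of the three places round the white-lidded jar. Straight-sided, so it can be gripped anywhere in its upper part. Origin: centre of its underside, z up along the jar.
- jar_white: low round jar, 64 mm diameter, 60 mm high, about 0.2 kg; white lid (top 20 mm), red body with a black band. Loose, at the back of the carton, 10 mm off its far wall, a tall jar left, right and in front of it (10 mm gaps), so that a gripper cannot reach down to it until they are gone. Origin: centre of its underside, z up.
- carton: open cardboard carton, fixed, 160 mm (x, depth) by 230 mm (y, width); walls 45 mm high, walls and floor 5 mm thick; flaps folded down outwards reach 40 mm further left, right and robot side. Origin: centre of its underside; x to its back wall, y left. White-lidded jar at x 33, y 0 mm; tall jars, in any order, at (33, 70), (33, -70) and (-37, 0) mm, within a few mm.
- mat: flat green mat, fixed, 260 mm (its x) by 130 mm (its y), 4 mm thick, lying on the table at one side of the carton: the side area. Origin: centre of its underside, on the table. There is room for the three tall jars in a row along its x, 80 mm apart.
- scale: grey bench scale, fixed, with a square steel weighing platform 120 x 120 mm whose top is 40 mm above the table; it stands at the other side of the carton. Origin: on the table, straight below the middle of the platform; -x side carries a small display.
- tape: roll of amber packing tape lying flat, 90 mm outside diameter, 48 mm high. Loose bystander on the table beyond the carton, not to be moved. Origin: centre of its underside.
- spare_lid: spare yellow jar lid lying flat, 64 mm diameter, 18 mm high. Loose bystander on the table beyond the carton, not to be moved. Origin: centre of its underside.
- seal_box: small blue box, 60 x 85 mm, 35 mm high, with a white label. Loose bystander on the table beyond the carton, not to be moved. Origin: centre of its underside.
There are look-alikes about, which are no part of the job. Leave any pink or purple look-alike of the jar_white alone. Of the things shaped like the jar_red, the red one is meant.

How it is judged:
By the outcome, as a careful person would: the job done as asked, in the order asked, and still so for the second after the job is handed in, with the robot touching nothing.
It also fails if it takes over 144 s, if anything falls off the work surface, if the arm or the gripper's body presses on something with over 40 N, if the wrist force passes 120 N, or if a joint passes its speed limit or range.

## Working session

There is one attempt and no reset: what is moved stays moved. The work goes in short steps, Python scripts to look and compute and a shell command to move; the robot and the scene stay as the last step left them, time stands still between calls to the robot, and variables do not carry over. Pictures are saved under pics/ and viewed, at most 14 in all, crops included, and the job is handed in when it is done.

```bash
ls; mkdir -p pics
python3 - <<'E'
from plant import get_obs, vision
import cv2,numpy as np
o=get_obs();print(o)
for n in("top","side"):
    c=vision.capture(n);cv2.imwrite(f"pics/{n}0.png",c["pixels"][:,:,::-1])
    print(n,{k:v for k,v in c.items() if k!="pixels"})
c=vision.capture("wrist");print({k:v for k,v in c.items() if k!="pixels"})
E
```

```text
pics
{'time': 0.0, 'joint_positions': array([-1.35002027e+00,  3.42727973e-01,  1.52501068e+00,  7.94477724e-06,
        1.27538100e+00, -1.46000172e-01]), 'dq': array([ 2.00102329e-03,  7.26833315e-06, -1.26749968e-03,  4.22887128e-04,
        6.50547951e-04,  5.04762297e-04]), 'tau': array([ 2.51274751e-04, -4.31246924e+01, -2.44220853e+01,  7.18371361e-02,
        5.59396762e-02, -1.66115992e-04]), 'tool_pos': array([ 188.20390272, -489.67933064,  226.04444127]), 'tcp_rot': array([-3.14008300e+00, -2.29667452e-04,  3.66773734e-01]), 'contact_force': array([-0.40119555,  0.32050251,  0.19046152]), 'moment': array([ 0.06364533, -0.07033459, -0.02216029]), 'finger_force': 0.0, 'grip_width': 91.91256783039863}
top {'vfov': 56.026705287857475, 'cx': 256.9688463116676, 'cy': 190.0910001709973, 'pose': array([[-1.13148085e-02,  9.91536814e-01, -1.29331828e-01,
         4.50690851e+02],
       [-9.99844168e-01, -1.29714655e-02, -1.19741621e-02,
        -1.16895872e+01],
       [-1.35504458e-02,  1.29176189e-01,  9.91529071e-01,
         7.98585931e+02],
       [ 0.00000000e+00,  0.0000000
[... 220 characters left out ...]
949e+02],
       [-5.36332856e-01, -6.41049549e-01,  5.49001405e-01,
         5.25046686e+02],
       [ 1.32691500e-02,  6.43985767e-01,  7.64922390e-01,
         7.38600822e+02],
       [ 0.00000000e+00,  0.00000000e+00,  0.00000000e+00,
         1.00000000e+00]])}
{'vfov': 66.57179047945338, 'cx': 256.5723308106399, 'cy': 190.0053282333209, 'T_tool_cam': array([[-1.54048176e-03,  9.62050244e-01,  2.72868019e-01,
         7.35897402e+01],
       [ 9.99997407e-01,  1.02435987e-03,  2.03392140e-03,
        -6.63704599e-02],
       [ 1.67721953e-03,  2.72870445e-01, -9.62049327e-01,
        -1.58368646e+02],
       [ 0.00000000e+00,  0.00000000e+00,  0.00000000e+00,
         1.00000000e+00]])}
```

View images.

View pics/top0.png

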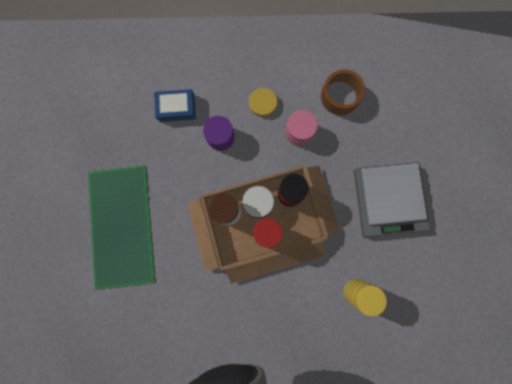

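View pics/side0.png

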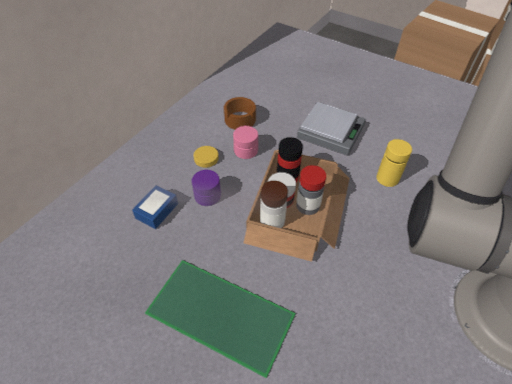

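Top view: white lid (258,202) is boxed in by brown (224,209), black (293,188) and red (267,233). The mat is at (121,227) and the scale at (394,194). The look-alikes are purple (219,133), pink (302,127) and tall yellow (368,298). The white one in the carton and the red-lidded one in the carton fit the descriptions.

```bash
cat > h.py <<'E'
import numpy as np, cv2
from plant import get_obs, vision
from scipy.spatial.transform import Rotation as R
def cast(c,uv,z,pose=None):
    P=c["pose"] if pose is None else pose
    uv=np.atleast_2d(uv).astype(float); f=c["pixels"].shape[0]/2/np.tan(np.radians(c["vfov"]/2))
    d=np.c_[(uv[:,0]-c["cx"])/f,-(uv[:,1]-c["cy"])/f,-np.ones(len(uv))]@P[:3,:3].T
    return P[:3,3]+d*((z-P[2,3])/d[:,2])[:,None]
def blob(m,near=None,amin=60):
    n,l,s,ce=cv2.connectedComponentsWithStats(m.astype(np.uint8))
    k=[i for i in range(1,n) if s[i,4]>amin]
    i=min(k,key=lambda i:np.hypot(*(ce[i]-near)) if near is not None else -s[i,4])
    cn=cv2.findContours((l==i).astype(np.uint8),0,1)[0]
    return max(cn,key=cv2.contourArea)
def toolpose():
    o=get_obs();T=np.eye(4);T[:3,:3]=R.from_euler("xyz",o["tcp_rot"]).as_matrix();T[:3,3]=o["tool_pos"];return T,o
def rows(tgt,yaw):
    """shift in tool axes (m) and z-turn from the measured pose to tgt/yaw"""
    T,o=toolpose(); d=T[:3,:3].T@(np.array(tgt)-T[:3,3])/1000
    w=(R.from_matrix(T[:3,:3]).inv()*R.from_euler("xyz",[np.pi,0,yaw])).as_rotvec()
    return d.round(4),w.round(3)
E
python3 - <<'E'
from h import *
for n in("top","side"):
    im=cv2.imread(f"pics/{n}0.png");b,g,r=[im[:,:,i].astype(int) for i in range(3)]
    c=vision.capture(n)
    seeds=dict(top=dict(mat=(121,227),white=(258,202),red=(267,233),yel=(370,299),black=(293,188),brown=(224,209),plat=(394,194)),
     side=dict(mat=(220,312),white=(281,186),red=(312,178),yel=(397,149),black=(290,149),brown=(274,193),plat=(331,123)))[n]
    for k,(u,v) in seeds.items():
        px=np.median(im[v-3:v+4,u-3:u+4].reshape(-1,3),0).astype(int);print(n,k,px,end=' ')
    print()
c=vision.capture("top");im=c["pixels"]
cv2.imwrite("pics/crop0.png",cv2.resize(im[150:290,180:350,::-1],None,fx=4,fy=4,interpolation=2))
E
```

```text
top mat [70 86 56] top white [158 162 162] top red [ 39  41 133] top yel [ 63 146 166] top black [30 28 28] top brown [33 45 70] top plat [134 129 126] 
side mat [ 83 103  65] side white [30 44 76] side red [ 39  43 161] side yel [ 79 181 211] side black [27 25 25] side brown [38 48 80] side plat [169 161 160]
```

View pics/crop0.png

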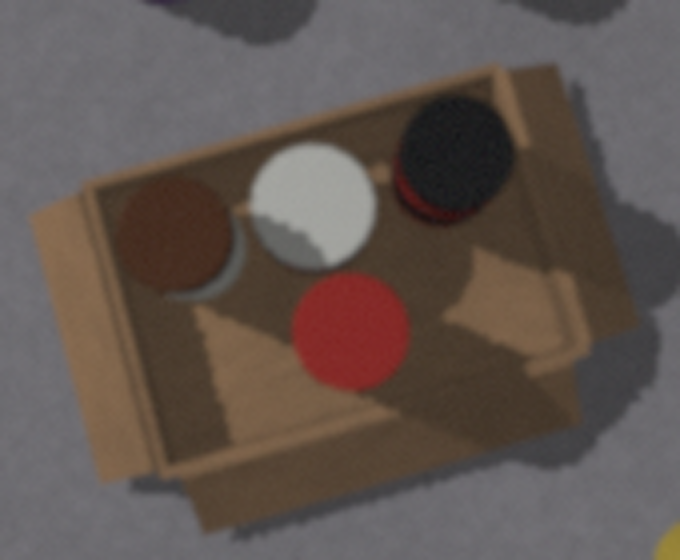

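The crop confirms four carton jars: brown (224,209), white (258,201), black (294,188), red (268,233), and the jar with the red lid is unique there.

```bash
cat > m.py <<'E'
from h import *
c=vision.capture("top");im=c["pixels"].astype(int);r,g,b=[cv2.GaussianBlur(c["pixels"],(3,3),0)[:,:,i].astype(int) for i in range(3)]
M=dict(red=((r>100)&(g<60)&(b<60),(268,233),115),brown=((r>52)&(r<95)&(g<55)&(b<42)&(r-g>18),(224,209),115),
 black=((r<42)&(g<42)&(b<42)&(r-g<9),(294,188),115),white=((r>80)&(abs(r-b)<25)&(g>75)&(r-b>=-4),(258,201),65),
 yel=((r>110)&(g>100)&(b<100),(370,299),110),mat=((g-r>8)&(g-b>5),(121,227),4),plat=((r>108)&(b>r)&(abs(r-b)<25),(394,194),40))
for k,(m,n,z) in M.items():
    cn=blob(m,np.array(n))
    if k in("mat","plat"):
        q=cv2.minAreaRect(cn);bx=cv2.boxPoints(q);w=cast(c,bx,z);print(k,bx.round(0).tolist(),"ctr",w.mean(0).round(1),"edges",(np.roll(w,-1,0)-w)[:2].round(1).tolist())
    else:
        e=cv2.fitEllipse(cv2.convexHull(cn));x=cast(c,[e[0]],z)[0];w=cast(c,cn[:,0,:],z)
        (cc,rad)=cv2.minEnclosingCircle(w[:,:2].astype(np.float32));print(k,np.round(e[0],1),np.round(e[1],1),x.round(1),"enc",np.round(cc,1),round(rad*2,1))
w=cast(c,[(202.5,196.7),(305,166.7),(220.7,268),(326.2,237.5)],45);print(w.round(1).tolist(),w.mean(0).round(1))
E
python3 m.py
python3 - <<'E'
from h import *
c=vision.capture("side");im=cv2.GaussianBlur(c["pixels"],(3,3),0)
r,g,b=[im[:,:,i].astype(int) for i in range(3)]
for k,m,n,z in(("red",(r>100)&(g<70)&(b<70),(312,178),0),("mat",(g-r>10)&(g-b>5),(220,312),4),("plat",(r>140)&(abs(r-b)<25)&(b>=r),(331,123),40)):
    cn=blob(m,np.array(n))
    if k!="red":
        bx=cv2.approxPolyDP(cn,8,True)[:,0];w=cast(c,bx,z);print(k,bx.tolist(),w.round(0).tolist(),w.mean(0))
E
```

```text
red [267.3 232.3] [28.6 29.7] [459.6 -21.9 115. ] enc [459.4 -21.5] 55.4
brown [222.5 208. ] [27.7 28.9] [506.5  62.5 115. ] enc [506.4  62.2] 55.0
black [293.8 187.8] [26.7 28.1] [543.4 -73.8 115. ] enc [543.4 -73.9] 54.2
white [257.9 200.6] [31.9 33.2] [524.7  -4.5  65. ] enc [524.3  -3.9] 68.2
yel [364.6 296.6] [33.  47.7] [ 339.7 -199.7  110. ] enc [ 340.6 -199.3] 84.0
mat [[84.0, 169.0], [146.0, 164.0], [155.0, 285.0], [94.0, 290.0]] ctr [479.2 301.3   4. ] edges [[8.9, -139.3, 0.0], [-265.5, -27.7, 0.0]]
plat [[361.0, 168.0], [419.0, 162.0], [425.0, 218.0], [368.0, 224.0]] ctr [ 540.4 -289.8   40. ] edges [[12.1, -122.8, 0.0], [-119.0, -4.7, 0.0]]
[[536.5, 112.2, 45.0], [597.7, -105.0, 45.0], [388.8, 73.6, 45.0], [448.4, -144.4, 45.0]] [492.8 -15.9  45. ]
mat [[181, 260], [144, 313], [266, 377], [295, 313]] [[614.0, 254.0, 4.0], [599.0, 381.0, 4.0], [343.0, 353.0, 4.0], [356.0, 225.0, 4.0]] [478.0265975  303.17359876   4.        ]
plat [[318, 101], [301, 127], [341, 140], [356, 113]] [[600.0, -343.0, 40.0], [587.0, -218.0, 40.0], [476.0, -230.0, 40.0], [487.0, -353.0, 40.0]] [ 537.71025876 -286.11874878   40.        ]
```

```bash
python3 -c "
from h import *
print(rows([459.5,-21.7,226],0.27))"
```

```text
(array([ 0.4211, -0.3399,  0.0007]), array([-0.   , -0.   ,  0.097]))
```

```bash
python3 -m pendant '{"dp":[[0.01,-0.008,0],[0.04,-0.032,0],[0.08,-0.064,0],[0.12,-0.096,0],[0.16,-0.129,0],[0.2,-0.161,0],[0.24,-0.193,0],[0.28,-0.225,0]],"rotation":[[0,0,0.02],[0,0,0.05],[0,0,0.097],[0,0,0.097],[0,0,0.097],[0,0,0.097],[0,0,0.097],[0,0,0.097]]}' 0.075
python3 -c "
from h import *
print(rows([459.5,-21.7,226],0.27))"
```

```text
time: 1.4
tool_pos: [369.4, -177.4, 227.0]
tcp_rot: [3.141, -0.001, 0.269]
contact_force: [0.2, -0.2, 0.2]
grip_width: 75.0
finger_force: 0.0
(array([ 0.1282, -0.1262,  0.001 ]), array([ 0.001, -0.001, -0.001]))
```

```bash
python3 -m pendant '{"dp":[[0.035,-0.035,0],[0.07,-0.07,0],[0.1,-0.1,0],[0.12,-0.118,0],[0.128,-0.126,0],[0.128,-0.126,0],[0.128,-0.126,0]],"rotation":[[0,0,0],[0,0,0],[0,0,0],[0,0,0],[0,0,0],[0,0,0],[0,0,0]]}'
cat > w.py <<'E'
from h import *
import sys
T,o=toolpose();c=vision.capture("wrist");P=T@c["T_tool_cam"]
cv2.imwrite("pics/%s.png"%sys.argv[1],c["pixels"][:,:,::-1]);np.save("pics/P_%s.npy"%sys.argv[1],P)
print(o["tool_pos"].round(1),o["tcp_rot"].round(3))
E
python3 w.py w1
```

```text
time: 2.28
tool_pos: [458.3, -24.7, 226.7]
tcp_rot: [3.141, 0.0, 0.269]
contact_force: [0.6, 0.7, 0.4]
grip_width: 75.1
finger_force: 0.0
[458.3 -24.7 226.7] [3.141 0.    0.269]
```

View pics/w1.png

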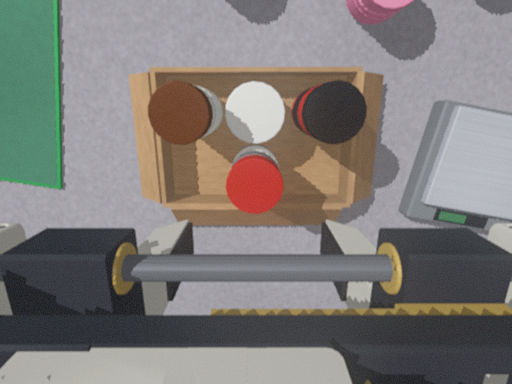

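Wrist view: carton is square to the gripper. Lids: red (255,184), brown (180,113), white (255,112), black (333,112).

```bash
cat > m2.py <<'E'
from h import *
import sys
n=sys.argv[1];c=vision.capture("wrist");P=np.load(f"pics/P_{n}.npy");im=cv2.GaussianBlur(cv2.imread(f"pics/{n}.png"),(3,3),0)
b,g,r=[im[:,:,i].astype(int) for i in range(3)]
for k,m,near,z in(("red",(r>90)&(g<60)&(b<60),(255,184),115),("brown",(r>45)&(r<110)&(g<58)&(b<45)&(r-g>18),(180,113),115),
  ("black",(r<45)&(g<45)&(b<45)&(abs(r-g)<10),(333,112),115),("white",(r>110)&(abs(r-b)<30),(255,112),65)):
    cn=blob(m,np.array(near));w=cast(c,cn[:,0],z,P);cc,rad=cv2.minEnclosingCircle(w[:,:2].astype(np.float32))
    e=cv2.fitEllipse(cv2.convexHull(cn));print(k,np.round(e[0],1),np.round(e[1],1),cast(c,[e[0]],z,P)[0].round(1),np.round(cc,1),round(2*rad,1))
w=cast(c,[(135,69),(385,74),(0,0)],45,P);print(w.round(1).tolist(),np.degrees(np.arctan2(*(w[0]-w[1])[[1,0]]))-90)
E
python3 m2.py w1; python3 -c "
from h import *
print(rows([459.5,-21.7,226],0.27))"
```

```text
red [269.8 195. ] [12.3 22.6] [453.7 -38.6 115. ] [454.  -38.1] 21.4
(array([ 0.0019, -0.0028,  0.0008]), array([ 0.   ,  0.   , -0.002]))Traceback (most recent call last):
  File "m2.py", line 7, in <module>
    cn=blob(m,np.array(near));w=cast(c,cn[:,0],z,P);cc,rad=cv2.minEnclosingCircle(w[:,:2].astype(np.float32))
  File "h.py", line 12, in blob
    i=min(k,key=lambda i:np.hypot(*(ce[i]-near)) if near is not None else -s[i,4])
ValueError: min() iterable argument is empty
```

```bash
sed -i 's/(r>90)&(g<60)&(b<60)/(r>90)\&(g<r*0.5)\&(b<r*.5)/; s/(r>45)&(r<110)&(g<58)&(b<45)&(r-g>18)/(r<125)\&(g<r*.68)\&(b<r*.6)\&(g<65)/; s/(r<45)&(g<45)&(b<45)&(abs(r-g)<10)/(r<60)\&(abs(r-g)<12)/; s/(r>110)&(abs(r-b)<30)/(r>120)\&(abs(r-b)<30)/' m2.py; python3 m2.py w1; python3 -c "
import cv2
im=cv2.imread('pics/w1.png')
for u,v in((255,184),(180,113),(255,112),(333,112),(255,150),(215,130)):print(im[v,u])"
```

```text
red [254.3 184.3] [56.6 57.9] [459.9 -21.4 115. ] [459.1 -21.1] 57.3
[ 46  56 190]
[ 45  70 113]
[215 219 217]
[46 43 48]
[156 157 160]
[ 88 106 125]Traceback (most recent call last):
  File "m2.py", line 7, in <module>
    cn=blob(m,np.array(near));w=cast(c,cn[:,0],z,P);cc,rad=cv2.minEnclosingCircle(w[:,:2].astype(np.float32))
  File "h.py", line 12, in blob
    i=min(k,key=lambda i:np.hypot(*(ce[i]-near)) if near is not None else -s[i,4])
ValueError: min() iterable argument is empty
```

```bash
sed -i 's/(r<125)&(g<r\*.68)&(b<r\*.6)&(g<65)/(r<130)\&(g<r*.74)\&(b<r*.55)/' m2.py; python3 m2.py w1
```

```text
red [254.3 184.3] [56.6 57.9] [459.9 -21.4 115. ] [459.1 -21.1] 57.3
brown [178.8 112.4] [59.9 65.1] [506.2  61.1 115. ] [505.3  61.1] 56.0
black [338.8 111.8] [49.7 61.5] [544.4 -76.5 115. ] [543.  -74.1] 52.3
white [255.1 126.8] [66.  96.9] [508.9  -8.5  65. ] [509.4  -9.2] 94.1
[[532.4, 132.7, 45.0], [599.1, -130.0, 45.0], [561.2, 275.9, 45.0]] 14.2399923312787
```

```bash
python3 -m pendant '{"dp":[[0.002,-0.003,0.02],[0.002,-0.003,0.05],[0.002,-0.003,0.08],[0.002,-0.003,0.11],[0.002,-0.003,0.135],[0.002,-0.003,0.151],[0.002,-0.003,0.151],[0.002,-0.003,0.151]],"rotation":[[0,0,0],[0,0,0],[0,0,0],[0,0,0],[0,0,0],[0,0,0],[0,0,0],[0,0,0]]}'
python3 -m pendant '{"dp":[[0,0,0],[0,0,0],[0,0,0],[0,0,0],[0,0,0],[0,0,0]],"rotation":[[0,0,0],[0,0,0],[0,0,0],[0,0,0],[0,0,0],[0,0,0]]}' 0.045
```

```text
time: 3.48
tool_pos: [460.3, -21.0, 76.3]
tcp_rot: [3.141, -0.001, 0.269]
contact_force: [-0.1, 0.6, 0.3]
grip_width: 74.9
finger_force: 0.0
time: 4.22
tool_pos: [460.3, -20.8, 76.1]
tcp_rot: [3.141, -0.001, 0.27]
contact_force: [-1.5, -1.6, 5.9]
grip_width: 55.4
finger_force: 30.0
```

```bash
python3 -m pendant '{"dp":[[0,0,-0.01],[0,0,-0.03],[0,0,-0.06],[0,0,-0.09],[0,0,-0.12],[0,0,-0.14],[0,0,-0.15],[0,0,-0.15]],"rotation":[[0,0,0],[0,0,0],[0,0,0],[0,0,0],[0,0,0],[0,0,0],[0,0,0],[0,0,0]]}'
python3 -m pendant '{"dp":[[0.001,-0.015,0],[0.004,-0.05,0],[0.007,-0.09,0],[0.01,-0.13,0],[0.013,-0.17,0],[0.016,-0.21,0],[0.019,-0.25,0],[0.022,-0.285,0]],"rotation":[[0,0,0],[0,0,0],[0,0,0],[0,0,0],[0,0,0],[0,0,0],[0,0,0],[0,0,0]]}'
python3 -m pendant '{"dp":[[0.002,-0.025,0],[0.003,-0.035,0],[0.003,-0.035,0],[0.003,-0.035,0.02],[0.003,-0.035,0.05],[0.003,-0.035,0.08],[0.003,-0.035,0.105],[0.003,-0.035,0.12]],"rotation":[[0,0,0],[0,0,0],[0,0,0],[0,0,0],[0,0,0],[0,0,0],[0,0,0],[0,0,0]]}'
```

```text
time: 5.22
tool_pos: [459.8, -20.6, 225.8]
tcp_rot: [3.141, -0.0, 0.27]
contact_force: [-0.2, 0.2, -2.7]
grip_width: 55.4
finger_force: 30.0
time: 6.22
tool_pos: [403.5, 261.8, 224.7]
tcp_rot: [3.142, 0.002, 0.271]
contact_force: [1.1, 0.3, -2.6]
grip_width: 55.5
finger_force: 30.0
time: 7.22
tool_pos: [398.4, 293.0, 104.3]
tcp_rot: [3.141, 0.002, 0.268]
contact_force: [0.1, -0.6, -2.8]
grip_width: 55.7
finger_force: 30.0
```

```bash
python3 m.py | grep -E "mat|brown|black"
```

```text
Traceback (most recent call last):
  File "m.py", line 7, in <module>
    cn=blob(m,np.array(n))
  File "h.py", line 12, in blob
    i=min(k,key=lambda i:np.hypot(*(ce[i]-near)) if near is not None else -s[i,4])
ValueError: min() iterable argument is empty
```

```bash
python3 -m pendant '{"dp":[[0,0,0.01],[0,0,0.018],[0,0,0.024],[0,0,0.028],[0,0,0.029],[0,0,0.029]],"rotation":[[0,0,0],[0,0,0],[0,0,0],[0,0,0],[0,0,0],[0,0,0]]}'
```

```text
time: 8.02
tool_pos: [398.8, 294.5, 76.8]
tcp_rot: [3.142, -0.0, 0.27]
contact_force: [0.4, -0.6, -2.5]
grip_width: 55.5
finger_force: 30.0
```

```bash
python3 -m pendant '{"dp":[[0,0,0.001],[0,0,0.002],[0,0,0.002],[0,0,0.002]],"rotation":[[0,0,0],[0,0,0],[0,0,0],[0,0,0]]}'
```

```text
time: 8.52
tool_pos: [398.9, 294.5, 75.1]
tcp_rot: [-3.142, -0.001, 0.27]
contact_force: [-0.4, -1.9, 4.4]
grip_width: 55.7
finger_force: 30.0
```

Touched down. Release, rise, and go to brown.

```bash
python3 -m pendant '{"dp":[[0,0,0],[0,0,0],[0,0,0],[0,0,-0.01],[0,0,-0.04],[0,0,-0.09],[0,0,-0.13],[0,0,-0.15]],"rotation":[[0,0,0],[0,0,0],[0,0,0],[0,0,0],[0,0,0],[0,0,0],[0,0,0],[0,0,0]]}' 0.075
python3 -m pendant '{"dp":[[0.004,0.02,0],[0.01,0.06,0],[0.02,0.12,0],[0.03,0.175,0],[0.038,0.225,0],[0.042,0.252,0],[0.042,0.252,0],[0.042,0.252,0]],"rotation":[[0,0,0],[0,0,0],[0,0,0],[0,0,0],[0,0,0],[0,0,0],[0,0,0],[0,0,0]]}'
python3 -c "
from h import *
print(rows([506.2,61.7,76],0.268))"
```

```text
time: 9.52
tool_pos: [399.4, 294.8, 227.9]
tcp_rot: [-3.141, -0.004, 0.27]
contact_force: [1.2, -0.6, 0.4]
grip_width: 75.1
finger_force: 0.0
time: 10.52
tool_pos: [506.0, 63.3, 225.0]
tcp_rot: [-3.141, -0.0, 0.27]
contact_force: [-0.9, -0.3, -0.2]
grip_width: 75.5
finger_force: 0.0
(array([-0.0002,  0.0017,  0.149 ]), array([-0.   , -0.   ,  0.002]))
```

```bash
python3 -m pendant '{"dp":[[0,0.0015,0.02],[0,0.0015,0.05],[0,0.0015,0.08],[0,0.0015,0.11],[0,0.0015,0.135],[0,0.0015,0.149],[0,0.0015,0.149],[0,0.0015,0.149]],"rotation":[[0,0,0],[0,0,0],[0,0,0],[0,0,0],[0,0,0],[0,0,0],[0,0,0],[0,0,0]]}'
python3 -m pendant '{"dp":[[0,0,0],[0,0,0],[0,0,0],[0,0,0],[0,0,0],[0,0,0]],"rotation":[[0,0,0],[0,0,0],[0,0,0],[0,0,0],[0,0,0],[0,0,0]]}' 0.045
python3 -m pendant '{"dp":[[0,0,-0.01],[0,0,-0.03],[0,0,-0.06],[0,0,-0.09],[0,0,-0.12],[0,0,-0.14],[0,0,-0.15],[0,0,-0.15]],"rotation":[[0,0,0],[0,0,0],[0,0,0],[0,0,0],[0,0,0],[0,0,0],[0,0,0],[0,0,0]]}'
python3 -c "
from h import *
print(rows([478.5,302,106],0.27))"
```

```text
time: 11.52
tool_pos: [507.4, 61.6, 76.6]
tcp_rot: [3.141, -0.002, 0.27]
contact_force: [0.1, 0.7, 0.3]
grip_width: 74.8
finger_force: 0.0
time: 12.28
tool_pos: [507.1, 61.3, 76.1]
tcp_rot: [3.141, -0.001, 0.27]
contact_force: [-0.4, -0.1, 6.4]
grip_width: 55.7
finger_force: 30.0
time: 13.28
tool_pos: [506.7, 61.3, 225.8]
tcp_rot: [3.141, -0.0, 0.27]
contact_force: [0.0, -0.2, -3.0]
grip_width: 55.9
finger_force: 30.0
(array([ 0.0369, -0.2396,  0.1198]), array([ 0., -0., -0.]))
```

```bash
python3 -m pendant '{"dp":[[0.002,-0.015,0],[0.008,-0.05,0],[0.014,-0.09,0],[0.021,-0.135,0],[0.028,-0.18,0],[0.034,-0.22,0],[0.037,-0.239,0],[0.037,-0.239,0]],"rotation":[[0,0,0],[0,0,0],[0,0,0],[0,0,0],[0,0,0],[0,0,0],[0,0,0],[0,0,0]]}'
python3 -m pendant '{"dp":[[0,0,0.02],[0,0,0.05],[0,0,0.085],[0,0,0.115],[0,0,0.135],[0,0,0.145],[0,0,0.147],[0,0,0.147]],"rotation":[[0,0,0],[0,0,0],[0,0,0],[0,0,0],[0,0,0],[0,0,0],[0,0,0],[0,0,0]]}'
python3 -c "
from h import *
print(rows([478.5,302,75],0.27))"
```

```text
time: 14.28
tool_pos: [477.9, 302.5, 224.8]
tcp_rot: [3.141, 0.002, 0.272]
contact_force: [0.5, -0.5, -2.8]
grip_width: 55.5
finger_force: 30.0
time: 15.28
tool_pos: [479.2, 301.4, 79.4]
tcp_rot: [-3.142, -0.001, 0.269]
contact_force: [0.3, -1.0, -2.4]
grip_width: 55.1
finger_force: 30.0
(array([-0.0006, -0.0008,  0.0044]), array([-0.   , -0.001, -0.001]))
```

```bash
python3 -m pendant '{"dp":[[0,0,0.002],[0,0,0.004],[0,0,0.0045],[0,0,0.0045]],"rotation":[[0,0,0],[0,0,0],[0,0,0],[0,0,0]]}'
python3 -m pendant '{"dp":[[0,0,0],[0,0,0],[0,0,0],[0,0,-0.01],[0,0,-0.04],[0,0,-0.09],[0,0,-0.13],[0,0,-0.15]],"rotation":[[0,0,0],[0,0,0],[0,0,0],[0,0,0],[0,0,0],[0,0,0],[0,0,0],[0,0,0]]}' 0.075
python3 -m pendant '{"dp":[[-0.002,0.02,0],[-0.006,0.06,0],[-0.012,0.12,0],[-0.018,0.18,0],[-0.024,0.24,0],[-0.03,0.3,0],[-0.035,0.35,0],[-0.038,0.379,0]],"rotation":[[0,0,0],[0,0,0],[0,0,0],[0,0,0],[0,0,0],[0,0,0],[0,0,0],[0,0,0]]}'
python3 -m pendant '{"dp":[[0,0,0],[0,0,0]],"rotation":[[0,0,0],[0,0,0]]}'
python3 -c "
from h import *
print(rows([543.2,-74,76],0.268))"
```

```text
time: 15.78
tool_pos: [479.1, 301.7, 75.1]
tcp_rot: [3.142, -0.001, 0.27]
contact_force: [-1.5, -0.4, 5.6]
grip_width: 55.4
finger_force: 30.0
time: 16.77
tool_pos: [479.5, 301.9, 227.6]
tcp_rot: [-3.141, -0.005, 0.27]
contact_force: [-0.3, 0.0, -0.7]
grip_width: 74.9
finger_force: 0.0
time: 17.77
tool_pos: [542.0, -77.6, 222.8]
tcp_rot: [-3.141, 0.002, 0.267]
contact_force: [-0.4, 0.5, -0.4]
grip_width: 74.9
finger_force: 0.0
time: 18.02
tool_pos: [542.2, -73.8, 223.4]
tcp_rot: [-3.14, 0.002, 0.269]
contact_force: [-0.1, -0.5, 0.9]
grip_width: 75.0
finger_force: 0.0
(array([0.0011, 0.0006, 0.1474]), array([-0.001,  0.002,  0.001]))
```

```bash
python3 -m pendant '{"dp":[[0.001,0,0.02],[0.001,0,0.05],[0.001,0,0.08],[0.001,0,0.11],[0.001,0,0.135],[0.001,0,0.147],[0.001,0,0.147],[0.001,0,0.147]],"rotation":[[0,0,0],[0,0,0],[0,0,0],[0,0,0],[0,0,0],[0,0,0],[0,0,0],[0,0,0]]}'
python3 -m pendant '{"dp":[[0,0,0],[0,0,0],[0,0,0],[0,0,0],[0,0,0],[0,0,0]],"rotation":[[0,0,0],[0,0,0],[0,0,0],[0,0,0],[0,0,0],[0,0,0]]}' 0.045
python3 -m pendant '{"dp":[[0,0,-0.01],[0,0,-0.03],[0,0,-0.06],[0,0,-0.09],[0,0,-0.12],[0,0,-0.14],[0,0,-0.15],[0,0,-0.15]],"rotation":[[0,0,0],[0,0,0],[0,0,0],[0,0,0],[0,0,0],[0,0,0],[0,0,0],[0,0,0]]}'
python3 -c "
from h import *
print(rows([558,310,106],0.27))"
```

```text
time: 19.02
tool_pos: [544.7, -73.5, 78.2]
tcp_rot: [3.141, -0.001, 0.27]
contact_force: [1.0, -0.6, 0.4]
grip_width: 74.7
finger_force: 0.0
time: 19.77
tool_pos: [544.4, -73.8, 77.7]
tcp_rot: [3.141, -0.001, 0.27]
contact_force: [-0.5, -0.9, 5.3]
grip_width: 55.4
finger_force: 30.0
time: 20.78
tool_pos: [544.0, -73.6, 227.2]
tcp_rot: [3.142, 0.0, 0.27]
contact_force: [0.1, -0.2, -3.9]
grip_width: 55.7
finger_force: 30.0
(array([ 0.1158, -0.3659,  0.1212]), array([ 0.,  0., -0.]))
```

```bash
python3 -m pendant '{"dp":[[0.005,-0.015,0],[0.016,-0.05,0],[0.03,-0.095,0],[0.045,-0.142,0],[0.06,-0.19,0],[0.075,-0.237,0],[0.09,-0.284,0],[0.104,-0.328,0]],"rotation":[[0,0,0],[0,0,0],[0,0,0],[0,0,0],[0,0,0],[0,0,0],[0,0,0],[0,0,0]]}'
python3 -m pendant '{"dp":[[0.009,-0.028,0],[0.012,-0.038,0],[0.012,-0.038,0],[0.012,-0.038,0.02],[0.012,-0.038,0.05],[0.012,-0.038,0.08],[0.012,-0.038,0.105],[0.012,-0.038,0.12]],"rotation":[[0,0,0],[0,0,0],[0,0,0],[0,0,0],[0,0,0],[0,0,0],[0,0,0],[0,0,0]]}'
python3 -m pendant '{"dp":[[0,0,0.01],[0,0,0.018],[0,0,0.023],[0,0,0.025],[0,0,0.025]],"rotation":[[0,0,0],[0,0,0],[0,0,0],[0,0,0],[0,0,0]]}'
python3 -c "
from h import *
print(rows([558,310,76.7],0.27))"
```

```text
time: 21.78
tool_pos: [555.7, 272.9, 225.9]
tcp_rot: [-3.141, 0.002, 0.271]
contact_force: [0.5, 0.4, -4.3]
grip_width: 55.5
finger_force: 30.0
time: 22.78
tool_pos: [557.9, 308.5, 105.8]
tcp_rot: [3.141, 0.002, 0.268]
contact_force: [0.0, 0.5, -2.8]
grip_width: 55.3
finger_force: 30.0
time: 23.4
tool_pos: [558.4, 310.1, 82.4]
tcp_rot: [3.142, -0.0, 0.27]
contact_force: [-0.4, 0.9, -3.3]
grip_width: 55.7
finger_force: 30.0
(array([-0.0004,  0.    ,  0.0057]), array([ 0., -0., -0.]))
```

```bash
python3 -m pendant '{"dp":[[0,0,0.002],[0,0,0.0045],[0,0,0.0055],[0,0,0.0058],[0,0,0.0058]],"rotation":[[0,0,0],[0,0,0],[0,0,0],[0,0,0],[0,0,0]]}'
python3 -m pendant '{"dp":[[0,0,0],[0,0,0],[0,0,0],[0,0,-0.01],[0,0,-0.04],[0,0,-0.09],[0,0,-0.13],[0,0,-0.15]],"rotation":[[0,0,0],[0,0,0],[0,0,0],[0,0,0],[0,0,0],[0,0,0],[0,0,0],[0,0,0]]}' 0.075
python3 -m pendant '{"dp":[[-0.01,0.015,0],[-0.03,0.05,0],[-0.06,0.1,0],[-0.09,0.15,0],[-0.12,0.2,0],[-0.15,0.25,0],[-0.17,0.284,0],[-0.176,0.294,0]],"rotation":[[0,0,0],[0,0,0],[0,0,0],[0,0,0],[0,0,0],[0,0,0],[0,0,0],[0,0,0]]}' 0.084
python3 -m pendant '{"dp":[[0,0,0],[0,0,0]],"rotation":[[0,0,0],[0,0,0]]}'
python3 w.py w2; python3 -c "
from h import *
c=vision.capture('top');cv2.imwrite('pics/top2.png',c['pixels'][:,:,::-1])"
```

```text
time: 24.02
tool_pos: [558.3, 310.0, 76.7]
tcp_rot: [3.141, -0.0, 0.27]
contact_force: [-1.6, -0.9, 1.3]
grip_width: 55.5
finger_force: 30.0
time: 25.02
tool_pos: [559.1, 310.4, 230.3]
tcp_rot: [-3.141, -0.005, 0.27]
contact_force: [-0.4, -0.4, 0.2]
grip_width: 74.9
finger_force: 0.0
time: 26.02
tool_pos: [466.8, -22.0, 227.3]
tcp_rot: [3.141, -0.001, 0.267]
contact_force: [1.3, -0.1, -0.6]
grip_width: 83.9
finger_force: 0.0
time: 26.28
tool_pos: [467.4, -19.2, 226.5]
tcp_rot: [-3.141, -0.0, 0.271]
contact_force: [-0.6, -0.3, -0.3]
grip_width: 83.9
finger_force: 0.0
[467.4 -19.2 226.5] [-3.141 -0.     0.271]
```

View pics/top2.png

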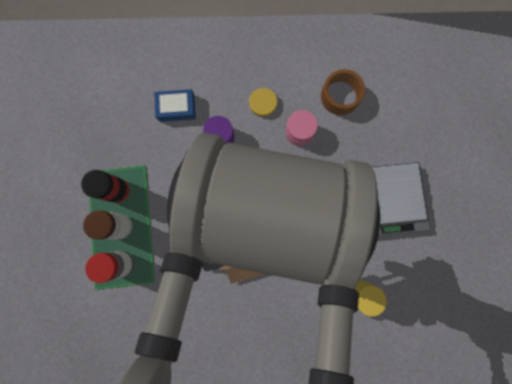

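View pics/w2.png

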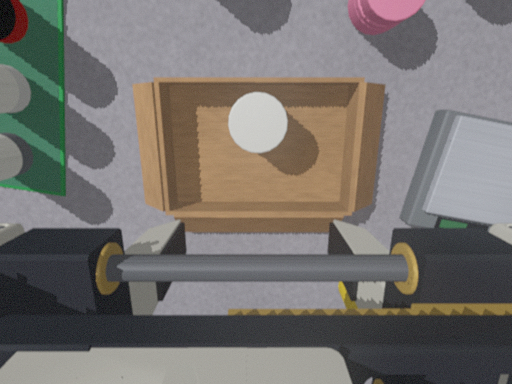

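Top: all three tall jars stand upright on the mat (black 97,185; brown 100,225; red 102,268). Wrist: the white lid is alone in the carton at (258,123).

Run:
```python
from h import *
c=vision.capture("wrist");P=np.load("pics/P_w2.npy");im=cv2.imread("pics/w2.png");b,g,r=[im[:,:,i].astype(int) for i in range(3)]
cn=blob((r>170)&(abs(r-b)<30),np.array((258,123)));e=cv2.fitEllipse(cn);x=cast(c,[e[0]],65,P)[0];print(e,x,rows([524.5,-4.0,80],.27),rows([x[0],x[1],80],.27))
```

```text
((257.1462707519531, 122.02445983886719), (58.09605026245117, 59.913970947265625), 4.2584662437438965) [523.51458989  -3.52863053  65.        ] (array([0.0592, 0.0007, 0.1463]), array([-0.   ,  0.   ,  0.002])) (array([0.0584, 0.    , 0.1463]), array([-0.   ,  0.   ,  0.002]))
```

```bash
python3 -m pendant '{"dp":[[0.015,0,0],[0.04,0,0],[0.059,0.0005,0],[0.059,0.0005,0.02],[0.059,0.0005,0.05],[0.059,0.0005,0.09],[0.059,0.0005,0.12],[0.059,0.0005,0.13]],"rotation":[[0,0,0],[0,0,0],[0,0,0],[0,0,0],[0,0,0],[0,0,0],[0,0,0],[0,0,0]]}'
python3 -m pendant '{"dp":[[0,0,0.015],[0,0,0.035],[0,0,0.05],[0,0,0.06],[0,0,0.065],[0,0,0.065]],"rotation":[[0,0,0],[0,0,0],[0,0,0],[0,0,0],[0,0,0],[0,0,0]]}'
python3 -m pendant '{"dp":[[0,0,0],[0,0,0],[0,0,0],[0,0,0],[0,0,0],[0,0,0]],"rotation":[[0,0,0],[0,0,0],[0,0,0],[0,0,0],[0,0,0],[0,0,0]]}' 0.05
```

```text
time: 27.42
tool_pos: [523.8, -4.3, 94.5]
tcp_rot: [-3.14, 0.003, 0.27]
contact_force: [0.3, 1.4, 0.0]
grip_width: 84.0
finger_force: 0.0
time: 28.18
tool_pos: [524.2, -5.0, 31.4]
tcp_rot: [3.141, -0.0, 0.27]
contact_force: [-0.2, 0.5, 1.1]
grip_width: 83.7
finger_force: 0.0
time: 28.92
tool_pos: [524.3, -5.0, 31.8]
tcp_rot: [3.141, -0.001, 0.27]
contact_force: [-1.4, 0.2, 5.9]
grip_width: 63.2
finger_force: 30.0
```

```bash
python3 -m pendant '{"dp":[[0,0,-0.01],[0,0,-0.03],[0,0,-0.06],[0,0,-0.09],[0,0,-0.12],[0,0,-0.14],[0,0,-0.15],[0,0,-0.15]],"rotation":[[0,0,0],[0,0,0],[0,0,0],[0,0,0],[0,0,0],[0,0,0],[0,0,0],[0,0,0]]}'
python3 -m pendant '{"dp":[[-0.003,0.015,0],[-0.011,0.05,0],[-0.02,0.09,0],[-0.03,0.135,0],[-0.04,0.18,0],[-0.05,0.225,0],[-0.058,0.26,0],[-0.0613,0.2767,0]],"rotation":[[0,0,0],[0,0,0],[0,0,0],[0,0,0],[0,0,0],[0,0,0],[0,0,0],[0,0,0]]}'
python3 -m pendant '{"dp":[[0,0,0],[0,0,0],[0,0,0.015],[0,0,0.04],[0,0,0.065],[0,0,0.085],[0,0,0.095],[0,0,0.1]],"rotation":[[0,0,0],[0,0,0],[0,0,0],[0,0,0],[0,0,0],[0,0,0],[0,0,0],[0,0,0]]}'
python3 -c "
from h import *
print(rows([539,-288,66.8],0.27))
c=vision.capture('side');cv2.imwrite('pics/s3.png',cv2.resize(c['pixels'][70:200,230:430,::-1],None,fx=4,fy=4))"
```

```text
time: 29.92
tool_pos: [524.1, -5.0, 181.6]
tcp_rot: [3.141, -0.001, 0.27]
contact_force: [0.7, -0.2, -2.2]
grip_width: 63.5
finger_force: 30.0
time: 30.92
tool_pos: [537.7, -290.5, 180.0]
tcp_rot: [-3.14, 0.002, 0.267]
contact_force: [-0.1, 0.3, -1.3]
grip_width: 63.2
finger_force: 30.0
time: 31.92
tool_pos: [538.7, -287.4, 80.8]
tcp_rot: [-3.141, 0.0, 0.27]
contact_force: [0.2, 0.4, -2.1]
grip_width: 63.7
finger_force: 30.0
(array([0.0002, 0.0007, 0.014 ]), array([-0.,  0.,  0.]))
```

View pics/s3.png

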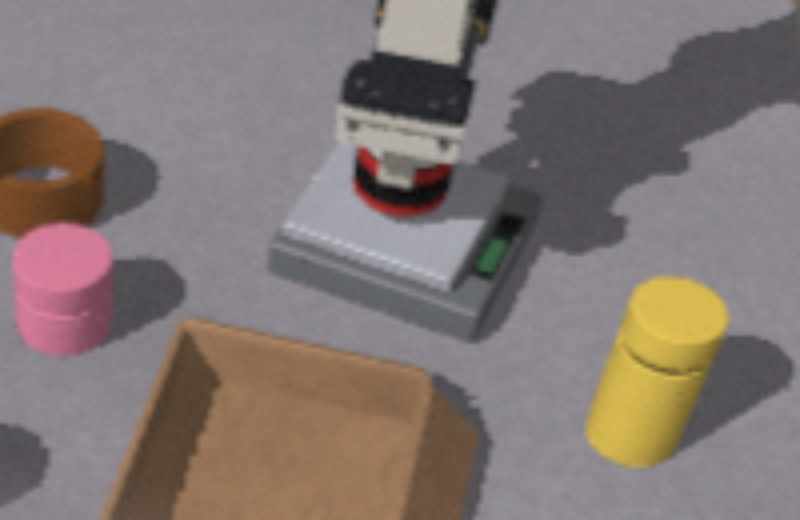

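White jar is upright over the platform, at crop (400,185), and nothing is in the way.

```bash
python3 -m pendant '{"dp":[[0,0,0.005],[0,0,0.009],[0,0,0.012],[0,0,0.0135],[0,0,0.0142],[0,0,0.0142]],"rotation":[[0,0,0],[0,0,0],[0,0,0],[0,0,0],[0,0,0],[0,0,0]]}'
```

```text
time: 32.72
tool_pos: [538.7, -288.1, 67.3]
tcp_rot: [3.141, -0.0, 0.27]
contact_force: [-0.9, 0.5, -1.3]
grip_width: 63.5
finger_force: 30.0
```

```bash
python3 -m pendant '{"dp":[[0,0,0.0005],[0,0,0.001],[0,0,0.001]],"rotation":[[0,0,0],[0,0,0],[0,0,0]]}'
python3 -m pendant '{"dp":[[0,0,0],[0,0,0],[0,0,0],[0,0,-0.01],[0,0,-0.04],[0,0,-0.09],[0,0,-0.14],[0,0,-0.16]],"rotation":[[0,0,0],[0,0,0],[0,0,0],[0,0,0],[0,0,0],[0,0,0],[0,0,0],[0,0,0]]}' 0.084
python3 -m pendant '{"dp":[[0.006,-0.02,0],[0.019,-0.06,0],[0.035,-0.11,0],[0.05,-0.16,0],[0.066,-0.21,0],[0.081,-0.26,0],[0.097,-0.31,0],[0.112,-0.36,0]],"rotation":[[0,0,0],[0,0,0],[0,0,0],[0,0,0],[0,0,0],[0,0,0],[0,0,0],[0,0,0]]}' 0.075
python3 -m pendant '{"dp":[[0.016,-0.05,0],[0.03,-0.1,0],[0.046,-0.145,0],[0.057,-0.18,0],[0.064,-0.2,0],[0.066,-0.211,0],[0.066,-0.211,0],[0.066,-0.211,0]],"rotation":[[0,0,0],[0,0,0],[0,0,0],[0,0,0],[0,0,0],[0,0,0],[0,0,0],[0,0,0]]}'
python3 -c "
from h import *
print(rows([558.3,310,77.5],0.27))
c=vision.capture('top');cv2.imwrite('pics/top4.png',c['pixels'][:,:,::-1]);cv2.imwrite('pics/top4c.png',cv2.resize(c['pixels'][130:260,330:460,::-1],None,fx=4,fy=4))"
```

```text
time: 33.1
tool_pos: [538.8, -288.1, 66.8]
tcp_rot: [3.141, -0.0, 0.27]
contact_force: [-1.6, 0.9, 3.9]
grip_width: 63.7
finger_force: 30.0
time: 34.1
tool_pos: [539.7, -288.7, 230.8]
tcp_rot: [3.136, -0.004, 0.27]
contact_force: [-0.3, 0.6, -0.1]
grip_width: 84.0
finger_force: 0.0
time: 35.1
tool_pos: [549.1, 91.7, 224.8]
tcp_rot: [-3.141, 0.002, 0.27]
contact_force: [0.1, -0.0, 0.0]
grip_width: 75.3
finger_force: 0.0
time: 36.1
tool_pos: [558.3, 308.6, 226.2]
tcp_rot: [3.141, 0.0, 0.269]
contact_force: [0.3, -0.1, -0.4]
grip_width: 74.8
finger_force: 0.0
(array([ 0.0004, -0.0014,  0.1487]), array([ 0.   ,  0.   , -0.001]))
```

View pics/top4c.png

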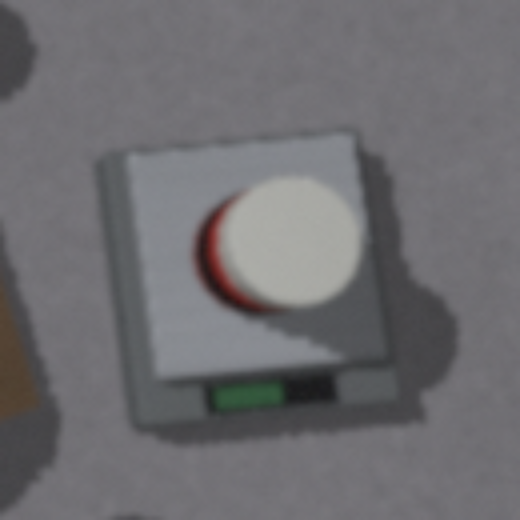

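The white jar stands on the platform, lid at crop (290,242) and platform corners (125,152), (353,133), (390,360), (157,378). I'll check the centring.

```bash
python3 -c "
from h import *
c=vision.capture('top')
p=lambda q:np.array(q)/4-.375+[330,130]
w=cast(c,p([(125,152),(353,133),(390,360),(157,378)]),40);print(w.round(1),w.mean(0));print(cast(c,p([(290,242)]),100))"
```

```text
[[ 595.  -224.3   40. ]
 [ 603.6 -345.6   40. ]
 [ 482.9 -356.5   40. ]
 [ 475.  -235.1   40. ]] [ 539.11687655 -290.35475297   40.        ]
[[ 538.05863464 -285.0806521   100.        ]]
```

```bash
python3 -m pendant '{"dp":[[0,-0.001,0.02],[0,-0.001,0.05],[0,-0.001,0.08],[0,-0.001,0.11],[0,-0.001,0.135],[0,-0.001,0.149],[0,-0.001,0.149],[0,-0.001,0.149]],"rotation":[[0,0,0],[0,0,0],[0,0,0],[0,0,0],[0,0,0],[0,0,0],[0,0,0],[0,0,0]]}'
python3 -m pendant '{"dp":[[0,0,0],[0,0,0],[0,0,0],[0,0,0],[0,0,0],[0,0,0]],"rotation":[[0,0,0],[0,0,0],[0,0,0],[0,0,0],[0,0,0],[0,0,0]]}' 0.045
```

```text
time: 37.2
tool_pos: [558.6, 310.9, 78.4]
tcp_rot: [-3.141, -0.002, 0.27]
contact_force: [-0.4, 1.5, 1.1]
grip_width: 74.8
finger_force: 0.0
time: 37.95
tool_pos: [558.2, 310.7, 77.7]
tcp_rot: [3.142, -0.001, 0.27]
contact_force: [-0.4, -2.0, 5.6]
grip_width: 55.6
finger_force: 30.0
```

```bash
python3 -m pendant '{"dp":[[0,0,-0.01],[0,0,-0.03],[0,0,-0.06],[0,0,-0.09],[0,0,-0.12],[0,0,-0.14],[0,0,-0.15],[0,0,-0.15]],"rotation":[[0,0,0],[0,0,0],[0,0,0],[0,0,0],[0,0,0],[0,0,0],[0,0,0],[0,0,0]]}'
python3 -m pendant '{"dp":[[-0.005,0.015,0],[-0.016,0.05,0],[-0.03,0.095,0],[-0.045,0.142,0],[-0.06,0.19,0],[-0.075,0.237,0],[-0.09,0.284,0],[-0.104,0.328,0]],"rotation":[[0,0,0],[0,0,0],[0,0,0],[0,0,0],[0,0,0],[0,0,0],[0,0,0],[0,0,0]]}'
python3 -m pendant '{"dp":[[-0.009,0.028,0],[-0.012,0.039,0],[-0.012,0.039,0],[-0.012,0.039,0],[-0.012,0.039,0.015],[-0.012,0.039,0.035],[-0.012,0.039,0.05],[-0.012,0.039,0.05]],"rotation":[[0,0,0],[0,0,0],[0,0,0],[0,0,0],[0,0,0],[0,0,0],[0,0,0],[0,0,0]]}'
python3 -c "
from h import *
print(rows([544.4,-73.8,78.7],0.27))"
```

```text
time: 38.95
tool_pos: [557.7, 310.8, 227.1]
tcp_rot: [3.142, 0.0, 0.27]
contact_force: [-1.4, 0.5, -2.8]
grip_width: 56.2
finger_force: 30.0
time: 39.95
tool_pos: [543.7, -35.6, 226.3]
tcp_rot: [-3.141, 0.002, 0.269]
contact_force: [1.3, -0.8, -3.5]
grip_width: 55.7
finger_force: 30.0
time: 40.95
tool_pos: [543.0, -73.2, 175.5]
tcp_rot: [-3.14, 0.003, 0.27]
contact_force: [-0.2, 0.0, -2.8]
grip_width: 55.6
finger_force: 30.0
(array([0.0015, 0.0011, 0.0968]), array([-0.002,  0.003,  0.   ]))
```

```bash
python3 -m pendant '{"dp":[[0,0.001,0.015],[0,0.001,0.035],[0,0.001,0.055],[0,0.001,0.075],[0,0.001,0.085],[0,0.001,0.092],[0,0.001,0.092],[0,0.001,0.092]],"rotation":[[0,0,0],[0,0,0],[0,0,0],[0,0,0],[0,0,0],[0,0,0],[0,0,0],[0,0,0]]}'
python3 -c "
from h import *
print(rows([544.4,-73.8,78.7],0.27))"
```

```text
time: 41.95
tool_pos: [544.6, -75.0, 85.8]
tcp_rot: [3.141, -0.001, 0.27]
contact_force: [0.6, -0.5, -3.3]
grip_width: 55.6
finger_force: 30.0
(array([ 0.0002, -0.0012,  0.0071]), array([ 0.001, -0.001, -0.   ]))
```

```bash
python3 -m pendant '{"dp":[[0,-0.001,0.003],[0,-0.001,0.0055],[0,-0.001,0.007],[0,-0.001,0.0073],[0,-0.001,0.0073]],"rotation":[[0,0,0],[0,0,0],[0,0,0],[0,0,0],[0,0,0]]}'
```

```text
time: 42.58
tool_pos: [544.0, -73.9, 78.7]
tcp_rot: [3.141, -0.001, 0.27]
contact_force: [-2.9, 0.9, 5.2]
grip_width: 55.3
finger_force: 30.0
```

```bash
python3 -m pendant '{"dp":[[0,0,0],[0,0,0],[0,0,0],[0,0,-0.01],[0,0,-0.04],[0,0,-0.09],[0,0,-0.13],[0,0,-0.15]],"rotation":[[0,0,0],[0,0,0],[0,0,0],[0,0,0],[0,0,0],[0,0,0],[0,0,0],[0,0,0]]}' 0.075
python3 -m pendant '{"dp":[[0.002,-0.02,0],[0.006,-0.06,0],[0.012,-0.12,0],[0.018,-0.18,0],[0.024,-0.24,0],[0.03,-0.3,0],[0.035,-0.35,0],[0.038,-0.379,0]],"rotation":[[0,0,0],[0,0,0],[0,0,0],[0,0,0],[0,0,0],[0,0,0],[0,0,0],[0,0,0]]}'
python3 -m pendant '{"dp":[[0,0,0],[0,0,0],[0,0,0.01],[0,0,0.03]],"rotation":[[0,0,0],[0,0,0],[0,0,0],[0,0,0]]}'
python3 -c "
from h import *
print(rows([479.1,301.7,76],0.27))"
```

```text
time: 43.58
tool_pos: [544.6, -74.1, 231.3]
tcp_rot: [3.139, -0.004, 0.27]
contact_force: [-0.6, -0.5, -0.5]
grip_width: 74.8
finger_force: 0.0
time: 44.58
tool_pos: [476.9, 304.6, 226.4]
tcp_rot: [-3.141, 0.003, 0.273]
contact_force: [0.9, 0.1, -0.7]
grip_width: 74.9
finger_force: 0.0
time: 45.08
tool_pos: [480.0, 300.6, 197.6]
tcp_rot: [-3.142, -0.001, 0.268]
contact_force: [-0.5, 0.0, -0.5]
grip_width: 74.7
finger_force: 0.0
(array([-0.0008, -0.0013,  0.1216]), array([-0.   , -0.001, -0.002]))
```

```bash
python3 -m pendant '{"dp":[[-0.0005,-0.001,0.02],[-0.0005,-0.001,0.05],[-0.0005,-0.001,0.08],[-0.0005,-0.001,0.105],[-0.0005,-0.001,0.12],[-0.0005,-0.001,0.12],[-0.0005,-0.001,0.12]],"rotation":[[0,0,0],[0,0,0],[0,0,0],[0,0,0],[0,0,0],[0,0,0],[0,0,0]]}'
python3 -m pendant '{"dp":[[0,0,0],[0,0,0],[0,0,0],[0,0,0],[0,0,0],[0,0,0]],"rotation":[[0,0,0],[0,0,0],[0,0,0],[0,0,0],[0,0,0],[0,0,0]]}' 0.045
python3 -m pendant '{"dp":[[0,0,-0.01],[0,0,-0.03],[0,0,-0.06],[0,0,-0.09],[0,0,-0.12],[0,0,-0.14],[0,0,-0.15],[0,0,-0.15]],"rotation":[[0,0,0],[0,0,0],[0,0,0],[0,0,0],[0,0,0],[0,0,0],[0,0,0],[0,0,0]]}'
python3 -c "
from h import *
print(rows([507.1,61.3,76],0.27))"
```

```text
time: 45.95
tool_pos: [479.4, 302.4, 78.7]
tcp_rot: [-3.141, -0.002, 0.269]
contact_force: [-0.0, 0.1, 0.4]
grip_width: 74.9
finger_force: 0.0
time: 46.7
tool_pos: [479.0, 302.4, 78.4]
tcp_rot: [-3.142, -0.001, 0.27]
contact_force: [-0.4, -1.5, 5.8]
grip_width: 55.5
finger_force: 30.0
time: 47.7
tool_pos: [478.7, 302.3, 228.0]
tcp_rot: [3.142, -0.0, 0.27]
contact_force: [-0.4, -0.1, -3.2]
grip_width: 55.5
finger_force: 30.0
(array([-0.0369,  0.2399,  0.152 ]), array([ 0., -0., -0.]))
```

```bash
python3 -m pendant '{"dp":[[-0.002,0.015,0],[-0.008,0.05,0],[-0.014,0.09,0],[-0.021,0.135,0],[-0.028,0.18,0],[-0.034,0.22,0],[-0.037,0.24,0],[-0.037,0.24,0]],"rotation":[[0,0,0],[0,0,0],[0,0,0],[0,0,0],[0,0,0],[0,0,0],[0,0,0],[0,0,0]]}'
python3 -m pendant '{"dp":[[0,0,0],[0,0,0.02],[0,0,0.05],[0,0,0.085],[0,0,0.115],[0,0,0.135],[0,0,0.14],[0,0,0.14]],"rotation":[[0,0,0],[0,0,0],[0,0,0],[0,0,0],[0,0,0],[0,0,0],[0,0,0],[0,0,0]]}'
python3 -c "
from h import *
print(rows([507.1,61.3,79.4],0.27))"
```

```text
time: 48.7
tool_pos: [506.5, 59.1, 227.0]
tcp_rot: [-3.142, 0.002, 0.267]
contact_force: [-0.3, 0.3, -2.8]
grip_width: 55.4
finger_force: 30.0
time: 49.7
tool_pos: [507.1, 61.7, 88.1]
tcp_rot: [3.142, -0.0, 0.271]
contact_force: [0.3, 0.7, -2.7]
grip_width: 55.8
finger_force: 30.0
(array([-0.0001,  0.0003,  0.0087]), array([ 0.   , -0.   ,  0.001]))
```

```bash
python3 -m pendant '{"dp":[[0,0,0.003],[0,0,0.006],[0,0,0.008],[0,0,0.0089],[0,0,0.0089]],"rotation":[[0,0,0],[0,0,0],[0,0,0],[0,0,0],[0,0,0]]}'
```

```text
time: 50.32
tool_pos: [507.1, 61.1, 79.4]
tcp_rot: [3.141, -0.0, 0.27]
contact_force: [-0.8, -0.3, 1.7]
grip_width: 55.6
finger_force: 30.0
```

```bash
python3 -m pendant '{"dp":[[0,0,0],[0,0,0],[0,0,0],[0,0,-0.01],[0,0,-0.04],[0,0,-0.09],[0,0,-0.13],[0,0,-0.15]],"rotation":[[0,0,0],[0,0,0],[0,0,0],[0,0,0],[0,0,0],[0,0,0],[0,0,0],[0,0,0]]}' 0.075
python3 -m pendant '{"dp":[[-0.004,-0.02,0],[-0.01,-0.06,0],[-0.02,-0.12,0],[-0.03,-0.175,0],[-0.038,-0.225,0],[-0.042,-0.253,0],[-0.042,-0.253,0],[-0.042,-0.253,0]],"rotation":[[0,0,0],[0,0,0],[0,0,0],[0,0,0],[0,0,0],[0,0,0],[0,0,0],[0,0,0]]}'
python3 -c "
from h import *
print(rows([398.9,294.5,77],0.27))"
```

```text
time: 51.32
tool_pos: [507.8, 61.2, 232.3]
tcp_rot: [3.14, -0.004, 0.27]
contact_force: [-0.4, -0.3, -0.0]
grip_width: 75.1
finger_force: 0.0
time: 52.32
tool_pos: [398.4, 293.6, 228.3]
tcp_rot: [3.141, 0.001, 0.27]
contact_force: [0.7, 0.1, 0.1]
grip_width: 75.0
finger_force: 0.0
(array([ 0.0009, -0.0009,  0.1513]), array([0.001, 0.001, 0.   ]))
```

```bash
python3 -m pendant '{"dp":[[0,-0.0005,0.02],[0,-0.0005,0.05],[0,-0.0005,0.08],[0,-0.0005,0.11],[0,-0.0005,0.135],[0,-0.0005,0.15],[0,-0.0005,0.15],[0,-0.0005,0.15]],"rotation":[[0,0,0],[0,0,0],[0,0,0],[0,0,0],[0,0,0],[0,0,0],[0,0,0],[0,0,0]]}'
python3 -m pendant '{"dp":[[0,0,0],[0,0,0],[0,0,0],[0,0,0],[0,0,0],[0,0,0]],"rotation":[[0,0,0],[0,0,0],[0,0,0],[0,0,0],[0,0,0],[0,0,0]]}' 0.045
python3 -m pendant '{"dp":[[0,0,-0.01],[0,0,-0.03],[0,0,-0.06],[0,0,-0.09],[0,0,-0.12],[0,0,-0.14],[0,0,-0.15],[0,0,-0.15]],"rotation":[[0,0,0],[0,0,0],[0,0,0],[0,0,0],[0,0,0],[0,0,0],[0,0,0],[0,0,0]]}'
python3 -c "
from h import *
print(rows([460.3,-20.8,79],0.27))"
```

```text
time: 53.32
tool_pos: [399.6, 294.3, 79.8]
tcp_rot: [-3.141, -0.001, 0.269]
contact_force: [-0.5, 0.0, 0.3]
grip_width: 75.2
finger_force: 0.0
time: 54.08
tool_pos: [399.3, 294.4, 79.4]
tcp_rot: [-3.142, -0.001, 0.27]
contact_force: [-1.0, -1.2, 6.0]
grip_width: 55.5
finger_force: 30.0
time: 55.08
tool_pos: [398.9, 294.3, 229.1]
tcp_rot: [-3.142, -0.0, 0.27]
contact_force: [-0.2, -0.5, -2.9]
grip_width: 55.4
finger_force: 30.0
(array([-0.0249,  0.3201,  0.1501]), array([-0., -0., -0.]))
```

```bash
python3 -m pendant '{"dp":[[-0.001,0.015,0],[-0.004,0.05,0],[-0.007,0.09,0],[-0.01,0.13,0],[-0.013,0.17,0],[-0.016,0.21,0],[-0.019,0.25,0],[-0.022,0.285,0]],"rotation":[[0,0,0],[0,0,0],[0,0,0],[0,0,0],[0,0,0],[0,0,0],[0,0,0],[0,0,0]]}'
python3 -m pendant '{"dp":[[-0.002,0.025,0],[-0.0025,0.035,0],[-0.0025,0.035,0],[-0.0025,0.035,0.02],[-0.0025,0.035,0.05],[-0.0025,0.035,0.08],[-0.0025,0.035,0.105],[-0.0025,0.035,0.12]],"rotation":[[0,0,0],[0,0,0],[0,0,0],[0,0,0],[0,0,0],[0,0,0],[0,0,0],[0,0,0]]}'
python3 -m pendant '{"dp":[[0,0,0.01],[0,0,0.017],[0,0,0.02],[0,0,0.02]],"rotation":[[0,0,0],[0,0,0],[0,0,0],[0,0,0]]}'
python3 -c "
from h import *
print(rows([460.6,-20.7,80.4],0.27))"
```

```text
time: 56.08
tool_pos: [453.1, 11.5, 228.1]
tcp_rot: [-3.141, 0.002, 0.269]
contact_force: [0.3, 0.3, -2.9]
grip_width: 55.6
finger_force: 30.0
time: 57.08
tool_pos: [459.7, -19.4, 107.7]
tcp_rot: [-3.14, 0.002, 0.271]
contact_force: [0.3, -0.6, -3.0]
grip_width: 55.7
finger_force: 30.0
time: 57.58
tool_pos: [460.8, -20.6, 89.2]
tcp_rot: [3.141, -0.0, 0.27]
contact_force: [-0.3, 0.9, -3.2]
grip_width: 55.9
finger_force: 30.0
(array([-0.0002,  0.    ,  0.0088]), array([ 0., -0., -0.]))
```

```bash
python3 -m pendant '{"dp":[[0,0,0.003],[0,0,0.006],[0,0,0.008],[0,0,0.0089],[0,0,0.0089]],"rotation":[[0,0,0],[0,0,0],[0,0,0],[0,0,0],[0,0,0]]}'
python3 -m pendant '{"dp":[[0,0,0],[0,0,0],[0,0,0],[0,0,-0.01],[0,0,-0.04],[0,0,-0.09],[0,0,-0.13],[0,0,-0.15]],"rotation":[[0,0,0],[0,0,0],[0,0,0],[0,0,0],[0,0,0],[0,0,0],[0,0,0],[0,0,0]]}' 0.075
python3 -m pendant '{"dp":[[-0.015,0.015,0],[-0.04,0.04,0],[-0.08,0.08,0],[-0.12,0.118,0],[-0.16,0.158,0],[-0.2,0.197,0],[-0.24,0.236,0],[-0.28,0.275,0]],"rotation":[[0,0,0],[0,0,0],[0,0,0],[0,0,0],[0,0,0],[0,0,0],[0,0,0],[0,0,0]]}'
python3 -m pendant '{"dp":[[-0.04,0.04,0],[-0.07,0.07,0],[-0.095,0.095,0],[-0.105,0.103,0],[-0.105,0.103,0],[-0.105,0.103,0]],"rotation":[[0,0,0],[0,0,0],[0,0,0],[0,0,0],[0,0,0],[0,0,0]]}'
sed -i 's/"yel"/"yelx"/' m.py; python3 m.py | head -4; python3 -c "
from h import *
c=vision.capture('top');cv2.imwrite('pics/top5.png',c['pixels'][:,:,::-1])
a=cv2.imread('pics/top0.png');b=cv2.imread('pics/top5.png')
cv2.imwrite('pics/cmp.png',cv2.resize(np.hstack([a[145:285,180:350],b[145:285,180:350]]),None,fx=2.3,fy=2.3))"
```

```text
time: 58.2
tool_pos: [460.7, -20.7, 80.4]
tcp_rot: [3.141, -0.0, 0.27]
contact_force: [-1.2, 0.5, 2.6]
grip_width: 55.7
finger_force: 30.0
time: 59.2
tool_pos: [461.4, -20.8, 233.2]
tcp_rot: [3.139, -0.004, 0.27]
contact_force: [0.1, -1.0, -0.3]
grip_width: 75.1
finger_force: 0.0
time: 60.2
tool_pos: [262.9, -361.9, 231.0]
tcp_rot: [3.14, -0.0, 0.27]
contact_force: [1.2, 0.5, 0.6]
grip_width: 74.7
finger_force: 0.0
time: 60.95
tool_pos: [191.0, -486.6, 230.4]
tcp_rot: [-3.141, -0.0, 0.271]
contact_force: [-0.1, 0.2, -0.2]
grip_width: 75.1
finger_force: 0.0
red [266.9 232.4] [28.6 29.8] [459.4 -21.3 115. ] enc [459.  -20.9] 55.9
brown [223.  207.9] [27.6 28.7] [506.7  61.5 115. ] enc [506.5  60.9] 55.3
black [294.1 188.3] [26.3 28.3] [542.4 -74.4 115. ] enc [543.  -74.8] 54.1Traceback (most recent call last):
  File "m.py", line 11, in <module>
    e=cv2.fitEllipse(cv2.convexHull(cn));x=cast(c,[e[0]],z)[0];w=cast(c,cn[:,0,:],z)
cv2.error: OpenCV(4.12.0) /io/opencv/modules/imgproc/src/shapedescr.cpp:361: error: (-201:Incorrect size of input array) There should be at least 5 points to fit the ellipse in function 'fitEllipseNoDirect'
```

View pics/top5.png

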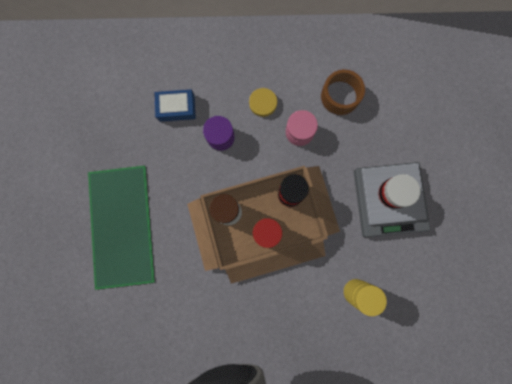

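View pics/cmp.png

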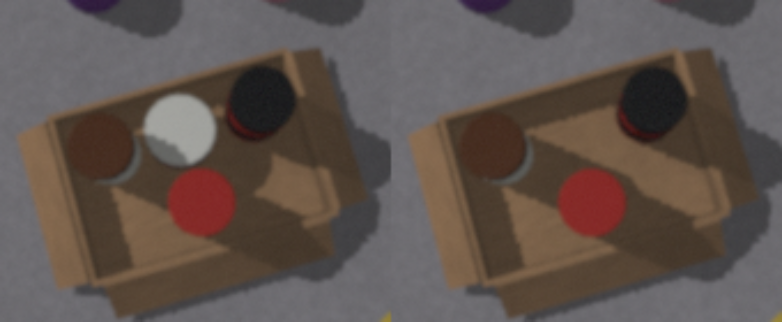

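The final top view shows the white jar on the scale, lid at (402,190). Red, brown and black are back within about 1 mm of their start measurements: (267,232), (223,208) and (294,188). The bystanders have not moved, so I'm handing in.

```bash
python3 -c "
from plant import workorder;print(workorder.close_job())"
```

```text
the job is handed in; nothing more can be done
None
```

The job is handed in after about 61 s of robot time: the white-lidded jar stands on the scale, about 5 mm off the platform's middle by the top camera; all three tall jars are back upright within about 1 mm of where they started, and nothing else was moved.

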